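Shut, latch and start the bench centrifuge

ROBOT

A 6-joint arm with a two-finger parallel gripper is mounted at the origin on the work surface. World frame = base frame: x ahead of the robot, y to its left, z up, the work surface at z = 0. Lengths are in m, angles in rad, forces in N, time in s.
With the tool pointing down it reaches from about 0.35 to 0.775 m from the base axis. Payload 5.5 kg.
Tool frame: the origin (TCP) lies on the centre line of the jaws, within the pads' length; the fingertips stand 11 mm ahead of it and the grasp point (between the pads) lies 8 mm behind it; z points along the fingers, y is the line along which they close (so a half turn about z gives the same grasp; the last joint's range is limited). The gripper opens to 85 mm and grips with 20 to 120 N. Pads are 22 mm wide; open, the fingers measure 114 mm over their backs; the gripper's body (76 mm by 85 mm) begins 54 mm behind the grasp point. The pads swing forward as they close: fully open they stand 13 mm farther back than shut.
Start: joints at [-0.14, 0.313, 0.046, 1.304, 0, 1.431], TCP at [0.575, -0, 0.242] pointing down, gripper open.
Joint ranges: [-2.76, 2.76], [-0.86, 1.69], [-1.03, 1.26], [-2.2, 2.34], [-1.47, 1.5], [-3.14, 3.14]. Speed limits (rad/s): [2.57, 2.57, 3.14, 3.14, 3.14, 3.14].

INTERFACE

Orientations are given as a unit quaternion [w, x, y, z].
In Python, from workcell import get_state, eyes, env gives the robot as it stands.
- The arm moves only by the shell command python3 -m inch 'ROWS' [OPENING] [FORCE]. ROWS is JSON, one flat list of numbers, 4 for each row, row after row: the shift along the tool's x, y, z in cm, then the turn about the tool's z in rad. A call has exactly 5 rows; each row shifts and turns the commanded pose from where the row before left it, along the tool's axes as they then stand; what a row does not reach is not made up. A row lasts 1/12 s, in which the tool goes at most 41.7 mm and 7.16 degrees, less where a joint would pass 70% of its speed; a pose out of reach is approached as far as the arm can. A call is refused whole if a number of a shift passes 4.17 or a number of a turn 0.125, either way. A call with a gripper value outside its range is refused whole. OPENING is the opening, from -1 (shut) to 1 (fully open), set as the call begins (- or left out, the last holds). The fingers move at their own pace and stop on an object; FORCE is the grip in N (left out, the last holds). Time passes only in rows, so rows that do not move let the fingers close, or fill a call up. It gives the time, the measured TCP pose, the force, the opening and the grip force at its end, in the units of the state.
- get_state(): the state, without advancing time (a new reading comes with each control period).
- eyes.read_camera(name): name is "scene" or "side" or "wrist"; returns the picture (400x640x3 uint8, red, green, blue); there is no depth.
- eyes.camera_info(name): a dict with "fovy" (degrees; the focal length in pixels is half the picture's height over the tangent of half this angle, whatever the lens; pixels are square), "cx", "cy" (the principal point, pixels), "xyz" and "orientation" of the camera in the world. Camera axes: x right, y down, z forward; pixel columns grow to the right and rows downward; lengths in m; the calibration is good to about 2 mm. A picture is of the moment at which its call begins: read the wrist's pose just before it. camera_info takes no time and is no camera call; for the wrist camera it gives the pose at the moment of the call.
- env.hand_in(): hands the job in; it is judged then, once.
The state is a dict: "clock": time; "joint_pos": joint angles; "qvel": joint speeds; "tau": joint torques, N m; "tcp_pos": TCP position; "orientation": TCP orientation; "wrist_force": force on the tool from outside, world axes, zero at the start; "ft_torque": the same for the moment, N m; "finger_gap": finger opening in m; "grip_force": force on a finger pad.
Only numpy, scipy, OpenCV 4.12 (cv2) and the standard library are available. Lean on these libraries where they do the work, as an engineer would, in place of code of your own. Each camera call takes 0.05 s, during which the arm holds its last target. There are 200 camera calls.

TASK

The bench centrifuge is loaded and its lid stands open: with the fingertips push the lid fully shut, then push the yellow latch knob across until it is home against its stop, and then press the green button down to start the spin and let it come up again. Only push and press: pick nothing up, leave the things around the machine where they stand, and do not press the red button.

Things in the scene. Friction and masses are not known exactly. Their poses are not given: they have to be found in the camera images.
- centrifuge: White bench centrifuge, fixed, 300 mm deep (its x) x 230 mm wide (its y) x 120 mm high. Origin: centre of its underside, on the bench. Its x points from its front to its back, y to its left, z up. Its deck (flat top, 120 mm above the bench, 150 to 32 mm in front of the origin) carries the latch and the two buttons; the rotor well is behind.
- lid (a joint): Lid hinge, rad: 0 shut, grows as the free front edge rises and goes back; limit 1.4. Starts open at 0.7 to 1.1. A stiff friction hinge: the lid stays at any angle, and takes about 1 to 3 N at the free edge to push down.
- lid_hinge (a point): Centre of the lid's hinge axis, fixed to the machine, 135 mm behind its origin and 121 mm above the bench; the axis runs along the machine's y.
- lid_edge (a point): Middle of the lid's free edge, on its outer face (up when shut, turned up and back when open). The lid is a grey slab with a round window: 168 mm from hinge to free edge, 200 mm wide along the machine's y, 14 mm thick; its inner face lies in the hinge axis, so shut its top is 135 mm above the bench. Its z is the outward normal, its x runs from free edge to hinge.
- latch (a joint): Latch slide, m: 0 open, 0.040 home against its stop; it moves along the machine's +y. Starts at 0 to 0.007. Slides with about 1.5 N of friction and stays where it is left.
- latch_knob (a point): Centre of the top of the yellow latch knob: a block 18 (machine x) x 14 (y) x 24 mm, from 128 to 151 mm above the bench, on a 7 mm high steel slide 24 x 40 mm. On the deck, 64 mm in front of the machine's origin; at latch 0 it is 30 mm to the machine's right (-y), at home 10 mm to its left. The lid's shut front edge is 22 mm behind it.
- start (a joint): Travel of the green start button, m: 0 up, 0.006 fully down; it springs back. About 1.5 N starts it, 5 N takes it fully down.
- start_top (a point): Centre of the top of the green button, 28 mm across, in a dark round housing 44 mm across, 12 mm high; its top, up, is 142 mm above the bench; pressed straight down. Green and red buttons stand on the deck 122 mm in front of the machine's origin, 68 mm left and right of its middle; which is on which side varies.
- stop (a joint): Travel of the red stop button, m: 0 up, 0.006 fully down; not to be pressed.
- stop_top (a point): Centre of the top of the red button, same shape and height as the green one.
- tube_rack: Loose blue tube rack with orange-capped tubes, 120 x 90 x 70 mm, beside the machine; leave alone. Origin: centre of its underside.
- tip_box: Loose pipette tip box, blue with a clear lid, 120 x 85 x 68 mm, beside the machine; leave alone. Origin: centre of its underside.
- reagent_bottle: Loose amber bottle, 60 mm across, 130 mm high, beside the machine; leave alone. Origin: centre of its underside.
- sample_jar: Loose small jar with a red cap, 56 mm across, 75 mm high, beside the machine; leave alone. Origin: centre of its underside.
- tape_roll: Loose roll of green tape lying flat, 70 mm across, 22 mm high; leave alone. Origin: centre of its underside.
- tub: Loose white tub, 150 mm across, 160 mm high, on the right of the bench; leave alone. Origin: centre of its underside.

How it is judged:
By the outcome, as a careful person would: the job done as asked, in the order asked, and still so for the second after the job is handed in, with the robot touching nothing.
It also fails if it takes over 53 s, if anything falls off the work surface, if the arm or the gripper's body presses on something with over 40 N, if the wrist force passes 120 N, or if a joint passes its speed limit or range.

## Working session

There is one attempt and no reset: what is moved stays moved. The work goes in short steps, Python scripts to look and compute and a shell command to move; the robot and the scene stay as the last step left them, time stands still between calls to the robot, and variables do not carry over. Pictures are saved under pics/ and viewed, at most 10 in all, crops included, and the job is handed in when it is done.

```bash
ls; mkdir -p pics
python3 - <<'E'
from workcell import get_state, eyes, env
import cv2,json
for n in("scene","side"):
    cv2.imwrite(f"pics/{n}0.png",eyes.read_camera(n)[:,:,::-1]); print(n,eyes.camera_info(n))
s=get_state();print(s)
E
```

```text
pics
scene {'fovy': 54.76891842475029, 'cx': 320.05760605220536, 'cy': 196.76324972550617, 'xyz': array([1.06635667, 0.55247572, 1.13682424]), 'orientation': array([-0.09964114,  0.31249812,  0.90095563, -0.28406956])}
side {'fovy': 54.33442587093799, 'cx': 320.41487483084444, 'cy': 206.53689955088885, 'xyz': array([ 0.25375986, -0.83826552,  1.21040253]), 'orientation': array([-0.33145706,  0.92608077, -0.16751571,  0.0667017 ])}
{'clock': 0.1, 'joint_pos': array([-1.39579286e-01,  3.13969906e-01,  4.51026870e-02,  1.30361561e+00,
        3.98923901e-07,  1.43120543e+00]), 'qvel': array([ 1.97899150e-05, -2.85757313e-03,  1.56170119e-03,  5.35733633e-04,
       -8.46551361e-04,  1.34437302e-03]), 'tau': array([ 3.58776997e-03, -4.81727242e+01,  2.99244744e+01,  1.27543980e-02,
       -1.12281841e-04,  1.60051752e-05]), 'tcp_pos': array([5.74561363e-01, 6.40238059e-05, 2.41476788e-01]), 'orientation': array([-6.73549492e-04,  7.07102425e-01,  7.07110634e-01, -5.07349748e-04]), 'wrist_force': array([-0.19963552,  0.07652797,  0.37986526]), 'ft_torque': array([-0.00940254,  0.01210867,  0.01553448]), 'grip_force': 0.0, 'finger_gap': 0.08536839845935702}
```

View pics/scene0.png

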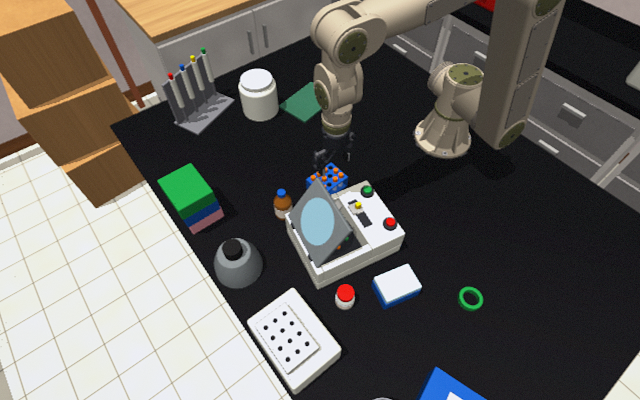

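View pics/side0.png

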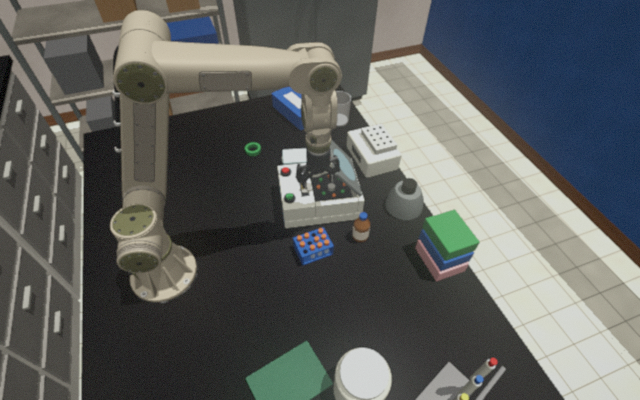

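```bash
cat > h.py <<'E'
import numpy as np,cv2
from scipy.spatial.transform import Rotation as R
from workcell import get_state, eyes, env
def rot(q): return R.from_quat(np.roll(q,-1))
def ray(n,uv,info=None):
    i=info or eyes.camera_info(n); f=200/np.tan(np.radians(i['fovy']/2))
    d=np.array([(uv[0]-i['cx'])/f,(uv[1]-i['cy'])/f,1]); return np.array(i['xyz']),rot(i['orientation']).apply(d)
def onz(n,uv,z,info=None):
    o,d=ray(n,uv,info); return o+d*(z-o[2])/d[2]
def blobs(im,h0,h1,box,smin=120,vmin=60):
    hsv=cv2.cvtColor(im,cv2.COLOR_RGB2HSV); h=hsv[...,0].astype(int)
    hm=(h>=h0)&(h<=h1) if h0<=h1 else (h>=h0)|(h<=h1)
    m=(hm&(hsv[...,1]>smin)&(hsv[...,2]>vmin)).astype(np.uint8)
    k=np.zeros_like(m);x0,y0,x1,y1=box;k[y0:y1,x0:x1]=1;m*=k
    n,_,st,c=cv2.connectedComponentsWithStats(m)
    return sorted([(int(st[i,4]),c[i].round(1).tolist()) for i in range(1,n)],reverse=True)[:3]
E
python3 - <<'E'
from h import *
S=eyes.read_camera("scene");D=eyes.read_camera("side")
P={}
for n,im,bx in(("scene",S,dict(g=(355,178,385,202),r=(378,212,402,235),y=(345,195,372,215))),("side",D,dict(g=(278,188,300,208),r=(275,162,296,180),y=(290,170,320,200)))):
    for c,(a,b) in dict(g=(40,85),r=(172,8),y=(20,34)).items():
        bl=blobs(im,a,b,bx[c]); print(n,c,bl,[onz(n,q,.151 if c=='y' else .142).round(4).tolist() for _,q in bl[:1]])
cv2.imwrite("pics/crop.png",np.vstack([cv2.resize(S[165:295,270:420,::-1],None,fx=4,fy=4,interpolation=2)])[:600])
E
```

```text
scene g [(58, [367.0, 189.5])] [[0.4973, 0.0766, 0.142]]
scene r [(74, [390.2, 221.8])] [[0.5236, 0.2091, 0.142]]
scene y [(37, [357.6, 205.1])] [[0.5652, 0.1071, 0.151]]
side g [(4, [288.5, 195.0])] [[0.489, 0.072, 0.142]]
side r [(31, [285.0, 170.0])] [[0.5154, 0.1984, 0.142]]
side y [] []
```

View pics/crop.png

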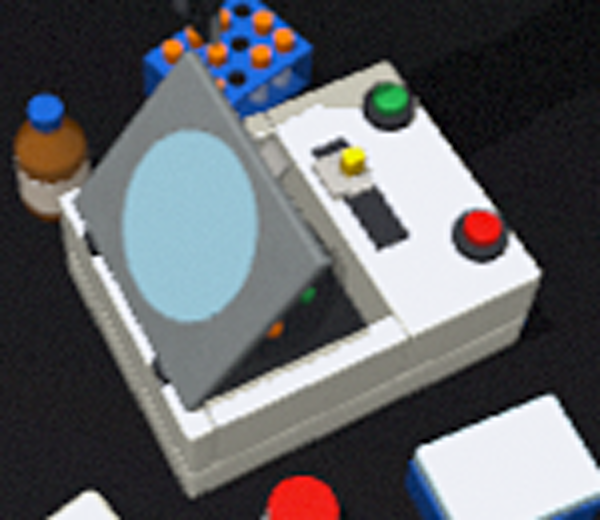

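The crop shows the green button at crop (390,100), red at (482,227) and the knob at (352,160). The lid's free-edge corners are at crop (190,50) and (328,262), which is (317.5,177.5) and (352,230.5) in the full picture. I'll work out the lid angle and check the pose.

```bash
cat >> h.py <<'E'
YAW=-0.196; O=np.array([.629,.118,0])
def M(): return R.from_euler('z',YAW)
def tom(p): return M().inv().apply(np.array(p)-O)
def tow(p): return M().apply(p)+O
E
python3 - <<'E'
from h import *
for uv,y in(((317.5,177.5),-.1),((352,230.5),.1)):
    o,d=ray("scene",uv); o=tom(o);d=M().inv().apply(d); p=o+d*(y-o[1])/d[1]
    v=p-[.135,0,.121]; print(p.round(4),np.hypot(v[0],v[2]),np.arctan2(v[2],-v[0])-np.arctan2(.014,.168))
s=get_state();t=tom(s['tcp_pos']);print("tcp m",t)
E
python3 -m inch '[0,0,-2,0.049, 0,0,-2,0.049, 0,0,-2,0.049, 0,0,-2,0.049, 0,0,-2,0]' -1
```

```text
[ 0.0383 -0.1     0.2585] 0.16809965214183753 0.8747867826348852
[0.0388 0.1    0.2634] 0.171828285867589 0.8936613149999141
tcp m [-0.0302878  -0.12628039  0.24171879]
clock: 0.62
tcp_pos: [0.5748, 0.0, 0.3431]
orientation: [-0.0, 0.774, 0.634, -0.0]
wrist_force: [0.8, -0.1, 0.2]
finger_gap: 0.0253
grip_force: 0.0
```

```bash
python3 -m inch '[3.1,2.3,0,0, 3.1,2.3,0,0, 3.2,2.3,0,0, 3.2,2.3,0,0, 0,0,0,0]'
python3 -m inch '[0,0,1,0, 0,0,1,0, 0,0,1,0, 0,0,1,0, 0,0,0.5,0]'
python3 - <<'E'
from h import *
s=get_state();print(tom(s['tcp_pos']).round(4),s['finger_gap'])
E
```

```text
clock: 1.03
tcp_pos: [0.6945, 0.1103, 0.3357]
orientation: [-0.002, 0.772, 0.636, -0.001]
wrist_force: [0.1, -0.8, -2.4]
finger_gap: 0.0001
grip_force: 0.0
clock: 1.45
tcp_pos: [0.6892, 0.1056, 0.2953]
orientation: [-0.001, 0.773, 0.635, -0.001]
wrist_force: [-0.3, -0.1, 0.2]
finger_gap: 0.0004
grip_force: 0.0
[ 0.0615 -0.0004  0.2953] 0.0004021923672714211
```

```bash
python3 -m inch '[0,-0.1,1.2,0, 0,-0.1,1.1,0, 0,-0.1,1.1,0, 0,-1.2,1.1,0, 0,-1.2,1.1,0]'
python3 -m inch '[0,-1.1,1.4,0, 0,-1,1.4,0, 0,-0.6,1.0,0, 0,-0.5,1.1,0, 0,-0.5,1.1,0]'
python3 - <<'E'
from h import *
s=get_state();print(tom(s['tcp_pos']).round(4),s['finger_gap'])
S=eyes.read_camera("scene");cv2.imwrite("pics/c2.png",cv2.resize(S[135:295,270:420,::-1],None,fx=3,fy=3,interpolation=2))
E
```

```text
clock: 1.87
tcp_pos: [0.6639, 0.1105, 0.2413]
orientation: [0.001, 0.773, 0.634, 0.001]
wrist_force: [2.1, -0.8, 1.1]
finger_gap: -0.0
grip_force: 1.4
clock: 2.28
tcp_pos: [0.6268, 0.1181, 0.1818]
orientation: [0.0, 0.773, 0.635, 0.001]
wrist_force: [1.1, -0.2, 2.1]
finger_gap: 0.0
grip_force: 1.2
[-0.0022 -0.0003  0.1818] 8.457766191031162e-06
```

View pics/c2.png

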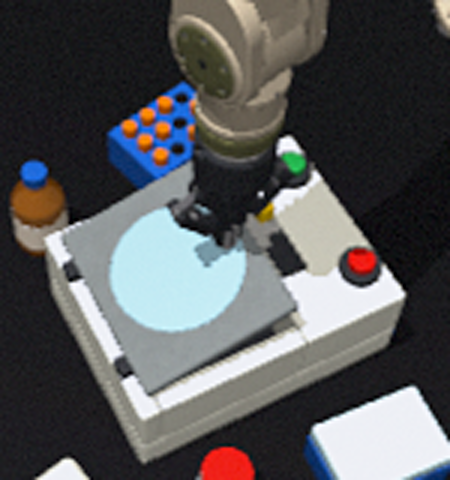

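The lid is almost down: its front-left corner at crop (298,305) is still slightly raised, and the fingertips rest on it near (230,235). I'll keep pushing.

```bash
python3 -m inch '[0,-0.2,0.9,0, 0,-0.2,0.9,0, 0,-0.2,0.9,0, 0,-0.1,0.6,0, 0,0,0.2,0]'
python3 -m inch '[0,0,0.1,0, 0,0,0.1,0, 0,0,0.1,0, 0,0,0.1,0, 0,0,0,0]'
```

```text
clock: 2.75
tcp_pos: [0.6202, 0.1195, 0.146]
orientation: [0.0, 0.773, 0.635, 0.0]
wrist_force: [-2.6, 0.1, 11.9]
finger_gap: 0.0002
grip_force: 5.7
clock: 3.17
tcp_pos: [0.6203, 0.1195, 0.1458]
orientation: [0.001, 0.773, 0.635, 0.001]
wrist_force: [-6.9, -1.5, 20.7]
finger_gap: 0.0001
grip_force: 10.3
```

```bash
python3 -m inch '[0,0,-2,0, 0,0,-3,0, 0,0,-3,0, 0,0,-3,0, 0,-2,-2,0]'
python3 -m inch '[-1,-2.5,0,0, -1,-2.5,0,0, 0,-1.5,0,0, 0,0,0,0, 0,0,0,0]'
python3 - <<'E'
from h import *
for n in("scene","side"):
    im=eyes.read_camera(n)
    for c,(a,b) in dict(g=(40,85),r=(172,8),y=(20,34)).items(): print(n,c,blobs(im,a,b,(270,150,410,240)))
i=eyes.camera_info("wrist");s=get_state();print(i['xyz'],i['orientation'],i['fovy'],i['cx'],i['cy'],tom(s['tcp_pos']))
im=eyes.read_camera("wrist");cv2.imwrite("pics/w.png",im[:,:,::-1])
for c,(a,b) in dict(g=(40,85),r=(172,8),y=(20,34)).items():
    bl=blobs(im,a,b,(0,0,640,400));print(c,bl,[onz("wrist",q,.151 if c=='y' else .142,i).round(4) for _,q in bl])
E
```

```text
clock: 3.58
tcp_pos: [0.6035, 0.1226, 0.2741]
orientation: [0.001, 0.773, 0.634, 0.001]
wrist_force: [-0.6, -0.3, -0.1]
finger_gap: 0.0002
grip_force: 0.0
clock: 4.0
tcp_pos: [0.5328, 0.1164, 0.2725]
orientation: [0.0, 0.773, 0.635, 0.0]
wrist_force: [1.7, 0.2, 0.4]
finger_gap: 0.0001
grip_force: 0.0
scene g [(58, [367.0, 189.5])]
scene r [(74, [390.2, 221.8]), (2, [340.5, 172.0]), (2, [321.0, 186.5])]
scene y [(37, [357.6, 205.1])]
side g [(2, [287.0, 195.5]), (1, [289.0, 197.0]), (1, [289.0, 195.0])]
side r [(78, [333.1, 155.6]), (30, [285.1, 170.1]), (1, [324.0, 238.0])]
side y [(8, [303.1, 185.9])]
[0.54853665 0.19120295 0.40250499] [ 0.1497587   0.98385846 -0.09690792 -0.01427274] 70.0407361941452 320.15401082861763 195.91078950560103 [-0.09302593 -0.02015077  0.27208283]
g [(612, [287.7, 237.1])] [array([0.4927, 0.0755, 0.142 ])]
r [(903, [282.9, 96.1]), (314, [496.7, 3.6]), (4, [316.8, 315.8])] [array([0.519 , 0.2062, 0.142 ]), array([0.7009, 0.2405, 0.142 ]), array([ 0.5024, -0.0232,  0.142 ])]
y [(335, [346.3, 200.6])] [array([0.5564, 0.1051, 0.151 ])]
```

View pics/w.png

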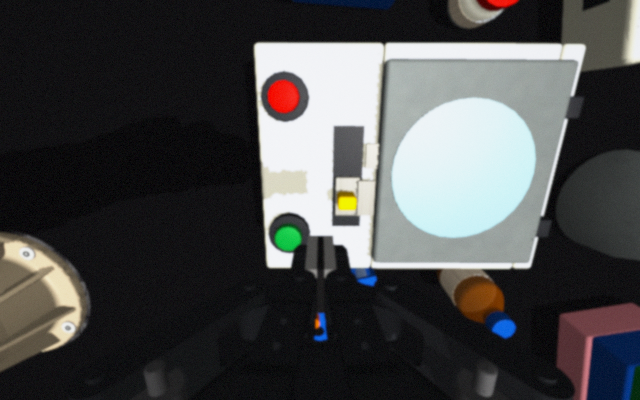

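The wrist view shows the lid shut and flat, red at (283,96), green at (288,237) and the knob at (346,201). I'll lower the shut fingers to the right of the knob.

```bash
sed -i 's/O=np.array(.*/O=np.array([.626,.117,0])/' h.py
python3 -m inch '[-1.8,1.2,2,0, -1.8,1.2,2,0, 0,0,2,0, 0,0,2,0, 0,0,0,0]'
python3 - <<'E'
from h import *
s=get_state();print(tom(s['tcp_pos']).round(4))
for n in("scene","wrist"):
    i=eyes.camera_info(n);im=eyes.read_camera(n)
    for c,(a,b),z in(("g",(40,85),.142),("r",(172,8),.142),("y",(20,34),.151)):
        bl=[b for b in blobs(im,a,b,(270,150,410,240) if n=="scene" else (0,0,640,400)) if b[0]>20];print(n,c,[(k,q,tom(onz(n,q,z,i)).round(4).tolist()) for k,q in bl])
E
```

```text
clock: 4.57
tcp_pos: [0.548, 0.0758, 0.1876]
orientation: [-0.002, 0.773, 0.634, -0.003]
wrist_force: [-0.9, -0.3, 0.3]
finger_gap: 0.0002
grip_force: 0.0
[-0.0685 -0.0556  0.1876]
scene g [(56, [367.1, 189.7], [-0.1183, -0.0638, 0.142])]
scene r [(74, [390.2, 221.8], [-0.1184, 0.0704, 0.142])]
scene y [(39, [357.6, 204.9], [-0.0581, -0.0222, 0.151])]
wrist g [(1096, [241.5, 241.6], [-0.1225, -0.0675, 0.142])]
wrist r [(2270, [224.1, 23.8], [-0.1211, 0.0648, 0.142])]
wrist y [(748, [324.6, 187.3], [-0.0655, -0.0261, 0.151])]
```

```bash
python3 -m inch '[0,0.2,1.3,0, 0,0,1.3,0, 0,0,1.0,0, 0,0,0.2,0, 0,0,0,0]'
python3 -m inch '[0.5,0,0,0, 0.5,0,0,0, 0.5,0,0,0, 0.5,0,0,0, 0,0,0,0]'
python3 -m inch '[0.5,0,0,0, 0.5,0,0,0, 0.5,0,0,0, 0.3,0,0,0, 0,0,0,0]'
python3 - <<'E'
from h import *
s=get_state();print(tom(s['tcp_pos']).round(4))
E
```

```text
clock: 5.08
tcp_pos: [0.5514, 0.0762, 0.1544]
orientation: [-0.0, 0.773, 0.635, -0.0]
wrist_force: [0.1, 0.2, -0.2]
finger_gap: -0.0002
grip_force: 0.0
clock: 5.5
tcp_pos: [0.5559, 0.0968, 0.1549]
orientation: [0.0, 0.773, 0.635, 0.001]
wrist_force: [0.7, 0.4, 0.0]
finger_gap: 0.0001
grip_force: 0.0
clock: 5.92
tcp_pos: [0.5589, 0.1142, 0.1543]
orientation: [-0.0, 0.773, 0.635, 0.0]
wrist_force: [0.4, 0.2, -0.1]
finger_gap: 0.0003
grip_force: 0.0
[-0.0653 -0.0158  0.1543]
```

Run:
```python
from h import *
a=eyes.read_camera("wrist");S=eyes.read_camera("scene")
a=cv2.resize(a[80:400,120:520],(480,384));b=cv2.resize(S[165:245,320:420],(480,384))
cv2.imwrite("pics/p.png",np.hstack([a[:,40:440],b[:,40:440]])[:,:,::-1])
for n,im in(("wrist",eyes.read_camera("wrist")),("scene",S)): print(n,[(k,q,tom(onz(n,q,.151)).round(4)) for k,q in blobs(im,20,34,(0,0,640,400))])
```

```text
wrist [(1188, [321.1, 218.1], array([-0.0651,  0.0066,  0.151 ]))]
scene [(41, [362.9, 212.5], array([-0.0584,  0.0091,  0.151 ])), (28, [192.3, 57.9], array([ 0.1836, -0.9725,  0.151 ])), (2, [197.5, 2.5], array([ 0.0369, -1.3864,  0.151 ]))]
```

View pics/p.png

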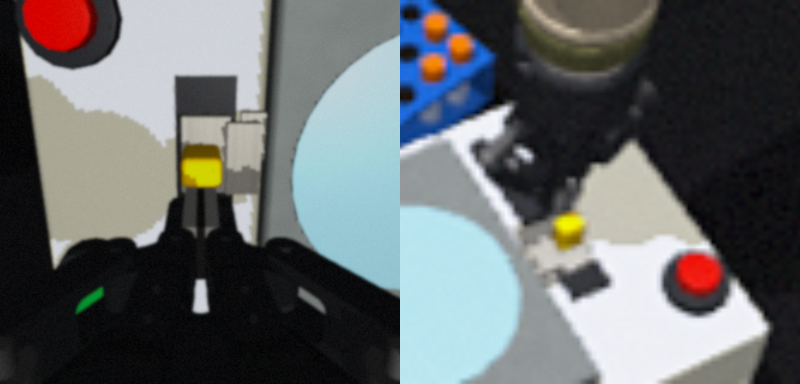

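The fingers are right behind the knob (left panel, around (200,165)) and it has moved to about y = 7 mm. I'll keep pushing until it meets the stop.

```bash
python3 -m inch '[0.2,0,0,0, 0.2,0,0,0, 0.1,0,0,0, 0.1,0,0,0, 0,0,0,0]'
python3 -m inch '[0.1,0,0,0, 0.1,0,0,0, 0.1,0,0,0, 0,0,0,0, 0,0,0,0]'
```

```text
clock: 6.48
tcp_pos: [0.5597, 0.1193, 0.1541]
orientation: [-0.0, 0.773, 0.635, -0.0]
wrist_force: [0.4, -0.9, -0.1]
finger_gap: -0.0
grip_force: 0.5
clock: 6.9
tcp_pos: [0.5599, 0.1204, 0.1542]
orientation: [0.001, 0.773, 0.634, -0.002]
wrist_force: [-2.8, -7.6, 0.5]
finger_gap: 0.0001
grip_force: 4.0
```

```bash
python3 -m inch '[0.1,0,0,0, 0.1,0,0,0, 0.1,0,0,0, 0,0,0,0, 0,0,0,0]'
python3 - <<'E'
from h import *
s=get_state();print(tom(s['tcp_pos']).round(4))
E
```

```text
clock: 7.32
tcp_pos: [0.56, 0.1207, 0.1542]
orientation: [0.003, 0.774, 0.633, -0.004]
wrist_force: [-3.2, -15.9, 1.9]
finger_gap: -0.0001
grip_force: 8.4
[-0.0655 -0.0093  0.1542]
```

```bash
python3 -m inch '[-0.8,0,0,0, -1,0,0,0, -0.2,0,-1.5,0, 0,0,-2,0, 0,0,-1,0]'
python3 -m inch '[-1.8,-2.8,0,0, -1.8,-2.8,0,0, 0,0,0,0, 0,0,0,0, 0,0,0,0]'
python3 - <<'E'
from h import *
s=get_state();print(tom(s['tcp_pos']).round(4))
for n in("scene","wrist"):
    i=eyes.camera_info(n);im=eyes.read_camera(n)
    for c,(a,b),z in(("g",(40,85),.142),("r",(172,8),.142),("y",(20,34),.151)):
        bl=[b for b in blobs(im,a,b,(270,150,410,240) if n=="scene" else (0,0,640,400)) if b[0]>20];print(n,c,[(k,q,tom(onz(n,q,z,i)).round(4).tolist()) for k,q in bl])
cv2.imwrite("pics/w2.png",im[:,:,::-1])
E
```

```text
clock: 7.73
tcp_pos: [0.5582, 0.1054, 0.2014]
orientation: [0.001, 0.773, 0.634, 0.001]
wrist_force: [0.6, -0.7, -0.1]
finger_gap: 0.0004
grip_force: 0.0
clock: 8.15
tcp_pos: [0.4962, 0.0812, 0.1999]
orientation: [0.001, 0.773, 0.635, 0.001]
wrist_force: [0.6, -0.3, -0.5]
finger_gap: 0.0001
grip_force: 0.0
[-0.1204 -0.0604  0.1999]
scene g [(56, [367.0, 189.4], [-0.1186, -0.065, 0.142])]
scene r [(74, [390.2, 221.8], [-0.1184, 0.0704, 0.142])]
scene y [(36, [363.6, 214.1], [-0.0574, 0.015, 0.151])]
wrist g [(862, [314.4, 225.8], [-0.124, -0.0649, 0.142])]
wrist r [(1841, [315.2, 20.4], [-0.1228, 0.0641, 0.142])]
wrist y [(728, [405.7, 119.4], [-0.0679, 0.0089, 0.151])]
```

View pics/w2.png

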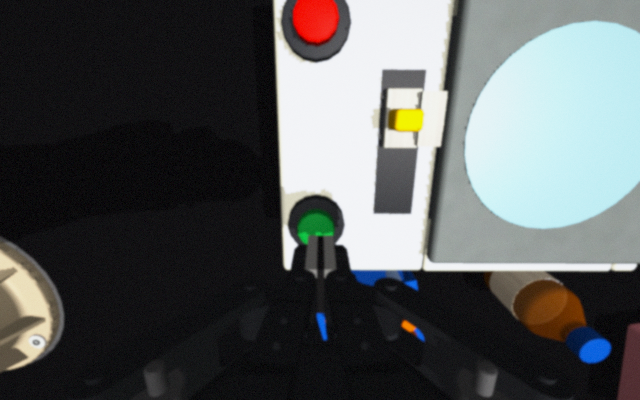

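The latch is home (knob at (406,119)), and the green button at (315,226) is partly hidden by the fingertips. I'll centre on it and press.

```bash
python3 -m inch '[-0.8,-0.2,1,0, 0,0,1,0, 0,0,1,0, 0,0,1,0, 0,0,0.2,0]'
python3 -m inch '[0,0,0.3,0, 0,0,0.3,0, 0,0,0.2,0, 0,0,0.2,0, 0,0,0,0]'
python3 - <<'E'
from h import *
s=get_state();print(tom(s['tcp_pos']).round(4))
E
```

```text
clock: 8.67
tcp_pos: [0.4908, 0.0739, 0.1548]
orientation: [-0.001, 0.773, 0.635, -0.001]
wrist_force: [-0.3, -0.5, 0.2]
finger_gap: 0.0
grip_force: 0.0
clock: 9.08
tcp_pos: [0.4917, 0.0738, 0.1475]
orientation: [-0.0, 0.773, 0.635, 0.0]
wrist_force: [-2.6, 1.1, 4.7]
finger_gap: -0.0002
grip_force: 2.2
[-0.1233 -0.0685  0.1475]
```

```bash
python3 -m inch '[0,0,0.1,0, 0,0,0.1,0, 0,0,0.1,0, 0,0,0,0, 0,0,0,0]'
```

```text
clock: 9.5
tcp_pos: [0.4919, 0.0738, 0.1468]
orientation: [0.001, 0.773, 0.635, 0.001]
wrist_force: [-7.6, 0.4, 18.7]
finger_gap: -0.0002
grip_force: 9.5
```

Bottomed out at 18.7 N, with fingertips at z = 0.136. Next: release, rise and check.

```bash
python3 -m inch '[0,0,-1,0, 0,0,-2,0, 0,0,-3,0, 0,0,-3,0, 0,0,-3,0]'
python3 -m inch '[0,-1.5,0,0, 0,-1.5,0,0, 0,0,0,0, 0,0,0,0, 0,0,0,0]'
python3 - <<'E'
from h import *
im=eyes.read_camera("wrist");S=eyes.read_camera("scene")
cv2.imwrite("pics/f.png",np.hstack([cv2.resize(im,(480,300)),cv2.resize(S[150:270,270:398],(320,300))])[:,:,::-1])
E
```

```text
clock: 9.92
tcp_pos: [0.4918, 0.0734, 0.2655]
orientation: [0.0, 0.773, 0.634, 0.0]
wrist_force: [-0.0, -1.0, 0.3]
finger_gap: -0.0001
grip_force: 0.0
clock: 10.33
tcp_pos: [0.463, 0.0793, 0.2642]
orientation: [0.0, 0.773, 0.634, 0.0]
wrist_force: [0.1, -0.9, -0.4]
finger_gap: -0.0002
grip_force: 0.0
```

View pics/f.png

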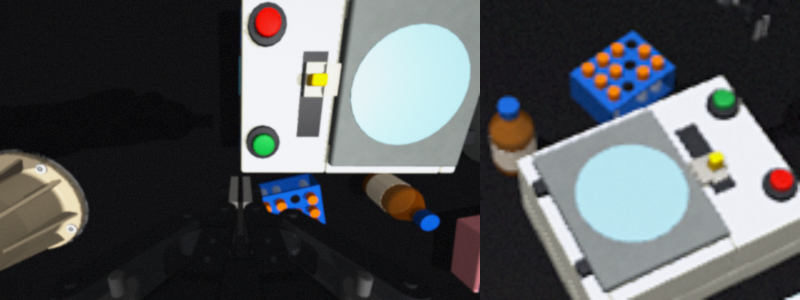

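The lid is shut, the latch is home (knob at (318,79)), the green button is up again at (262,144), and the things around the machine haven't moved.

```bash
python3 -c "
from workcell import env;print(env.hand_in())"
```

```text
the job is handed in; nothing more can be done
None
```

I pushed the lid fully shut, slid the latch home against its stop, then pressed the green button fully down and let it come up; the red button and surrounding items were left alone, and the job was handed in at about 10 s on the robot's clock.

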